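# Slide a plate onto a clamping jig and wind the jaw shut

### The job

Slide the loose aluminium plate across the desk and up the little ramp onto the bed of the clamping jig, without lifting it off the surface, until it lies flat against the end stop. Then unfold the crank's handle until it stands upright and wind the crank clockwise by it, round to its stop, so that the jaw clamps the plate square against the fence. Leave the handle upright, and leave the other things on the desk where they are.

Things in the scene. Friction and masses are not known exactly. Their poses are not given: they have to be found in the camera images.
- plate: loose flat aluminium plate, 90 (its x) x 110 (its y) x 18 mm, about 0.5 kg, with dark bore and corner holes (surface marks only); too wide to grasp, push it by its edges. Origin: centre of its underside. Starts on the desk left (+y) of the jig, nearer the robot than the bed, turned up to 0.3 rad from the jig. Either 90 mm edge may lead.
- jig: fixed low steel clamping jig, at some yaw. Origin: on the desk (z = 0) under the middle of the plate's home, where the plate's long side lies along jig y, centre at jig x = 0, y = 0, underside 5 mm up on the flat bed. Housing under the crank and jaw reach 31 mm above the desk (screw heads 36 mm). Other, fixed things stand at the back (x over 0.72 m) and far left (y over 0.25 m).
- ramp_foot (a point): middle of the foot of the ramp at the jig's open +y side: jig x = -9, y = +70 mm. The ramp (x from -63 to +45 mm) is 30 mm long and rises 5 mm to the bed, whose edge is at y = +42 mm; the plate at home overhangs that edge by 13 mm
- stop_face (a point): middle of the end stop's face at bed level: jig x = 0, y = -55 mm, z = 5 mm; the stop is a block 25 mm high above the bed, across the end of the bed, facing jig +y
- fence_face (a point): middle of the fence's face at bed level: jig x = +45, y = -8 mm, z = 5 mm; the fence is a block 25 mm high above the bed, from y = -60 to +44 mm, facing jig -x, towards the jaw
- jaw_pad: rubber-faced pad, 4 x 83 x 20 mm, on springs (8 N preload, 2 N/mm, 6 mm give) on the jaw across from the fence; origin: middle of its pressing face, which looks to jig +x. Moves to jig +x by 9.5 mm per rad of crank. At crank 0 the face is at jig x = -62 mm, 107 mm from the fence; with the plate against the fence it touches the plate at a crank value of about 1.8.
- crank (a joint): crank on a vertical axis, rad, 0 to 2.2 (stop); grows clockwise seen from above; starts at 0 to 0.25. Friction 0.25 N m, about 0.45 when clamping; stays where left. At 0 the arm points from the axis along 2.6 rad (counter-clockwise from jig +x). Arm 52 mm from axis to handle hinge, 12 mm wide, top 46 mm above the desk.
- crank_axis (a point): point on the crank's axis, at the height of the handle hinge (56 mm above the desk); at jig x = -140, y = -10 mm
- handle (a joint): fold hinge of the crank handle, rad; 0 = folded flat, lying back along the arm, the ball 14 mm past the crank's axis; 1.57 = upright (stop at 1.58); starts at 0 to 0.2. Its axis is level and square to the arm. Friction 0.05 N m: it stays where it is left.
- handle_hinge (a point): the handle's hinge at the outer end of the crank arm, on the handle's centre line, 56 mm above the desk, between two ears of the arm that are 20 mm over all and reach 4 mm above the hinge
- tape_measure: grey tape measure, 65 x 80 x 38 mm, loose, to the left; origin under its centre; to be left alone
- pill_bottle: white bottle with an orange cap, 68 mm diameter, 102 mm high, loose, at the left near the front edge; origin under its centre; to be left alone
- screwdriver: red-handled screwdriver, 27 x 200 x 26 mm, lying about along y on the desk in front of the jig; origin under its centre; to be left alone
- handle_ball (a point): centre of the black ball knob, 20 mm in diameter, on the free end of the handle, 66 mm from the hinge; a steel stem 11 mm thick joins them; the smooth ball turns between finger pads and can creep some mm out of them while it is swung

How it is judged:
By the outcome, as a careful person would: the job done as asked, in the order asked, and still so for the second after the job is handed in, with the robot touching nothing.
It also fails if it takes over 64 s, if anything falls off the work surface, if the arm or the gripper's body presses on something with over 40 N, if the wrist force passes 120 N, or if a joint passes its speed limit or range.

### The arm

A 6-joint arm with a two-finger parallel gripper is mounted at the origin on a cart in front of the work surface, level with it; the furniture and walls round the work are solid. World frame = base frame: x ahead of the robot, y to its left, z up, the work surface at z = 0. Lengths are in m, angles in rad, forces in N, time in s.
With the tool pointing down it reaches from about 0.325 to 0.75 m from the base axis. Payload 7.6 kg.
Tool frame: the origin (TCP) lies on the mounting face of the last link; the fingertips stand 173 mm ahead of it and the grasp point (between the pads) lies 155 mm ahead of it; z points along the fingers, y is the line along which they close (so a half turn about z gives the same grasp; the last joint's range is limited). The gripper opens to 85 mm and grips with 20 to 120 N. Pads are 22 mm wide; open, the fingers measure 114 mm over their backs; the gripper's body (76 mm by 85 mm) begins 54 mm behind the grasp point. The pads swing forward as they close: fully open they stand 13 mm farther back than shut.
Start: joints at [-1.319, 0.052, 1.401, -0, 1.689, -0.07], TCP at [0.166, -0.498, 0.405] pointing down, gripper open.
Joint ranges: [-2.9, 2.9], [-0.91, 2.17], [0.12, 2.37], [-1.06, 4.2], [0.26, 2.73], [-2.93, 2.93]. Speed limits (rad/s): [2.57, 2.57, 3.01, 3.14, 3.14, 3.14].

### API

Orientations are given as a 3x3 rotation matrix whose columns are the frame's x, y, z axes.
In Python, from rig import robot, eyes, job gives the robot as it stands (robot), with the cameras (eyes) and the job (job).
- The arm moves only by the shell command python3 shift.py [OPENING] [FORCE], which reads ROWS from standard input. ROWS is a JSON list of rows, 1 to 8 of them, each an object with the fields x, y, z (the shift in m), drx, dry, drz (a rotation vector in rad); a field left out counts as zero; each row shifts and turns the commanded pose from where the row before left it, along the tool's axes as they then stand; what a row does not reach is not made up. A row lasts 1/10 s, in which the tool goes at most 0.05 m and 0.15 rad, less where a joint would pass 70% of its speed; a pose out of reach is approached as far as the arm can. OPENING is the opening from 0.0 (shut) to 1.0 (fully open), set as the command begins (- or left out keeps the last). The fingers move at their own pace and stop on an object; FORCE is the grip in N (left out, the last holds). Time passes only in rows, so rows that do not move let the fingers close. It prints the time, the measured TCP pose, the force, the opening and the grip force at its end. Input that does not fit is refused with a message, and nothing moves.
- robot.state(): the state, without advancing time (a new reading comes with each control period).
- eyes.snapshot(name): name is "scene" or "top"; returns a dict with "frame" (480x640x3 uint8, red, green, blue), "camera_matrix" (3x3 intrinsics, pixels), "eye" and "rotation" of the camera in the world. Camera axes: x right, y down, z forward; pixel columns grow to the right and rows downward; lengths in m; the calibration is good to about 2 mm. A picture is of the moment at which its call begins. There is no depth.
- job.job_done(): hands the job in; it is judged then, once.
The state is a dict: "t": time; "joint_pos": joint angles; "joint_vel": joint speeds; "joint_efforts": joint torques, N m; "position": TCP position; "ee_rot": TCP orientation; "force": force on the tool from outside, world axes, zero at the start; "wrist_torque": the same for the moment, N m; "finger_gap": opening from 0.0 (shut) to 1.0 (fully open); "grasp_force": force on a finger pad.
Only numpy, scipy, OpenCV 4.12 (cv2) and the standard library are available. Lean on these libraries where they do the work, as an engineer would, in place of code of your own. Each camera call takes 0.05 s, during which the arm holds its last target. There are 200 camera calls.

## Working session

There is one attempt and no reset: what is moved stays moved. The work goes in short steps, Python scripts to look and compute and a shell command to move; the robot and the scene stay as the last step left them, time stands still between calls to the robot, and variables do not carry over. Pictures are saved under pics/ and viewed, at most 10 in all, crops included, and the job is handed in when it is done.

```bash
ls; mkdir -p pics
python3 - <<'E'
from rig import robot, eyes, job
import cv2,numpy as np
s=robot.state();print(s['t'],s['position'],np.round(s['ee_rot'],3).tolist(),s['finger_gap'])
for n in("scene","top"):
    d=eyes.snapshot(n);cv2.imwrite(f"pics/{n}0.png",d["frame"][:,:,::-1])
    print(n,np.round(d["camera_matrix"],1).tolist(),np.round(d["eye"],4),np.round(d["rotation"],4).tolist())
E
```

```text
pics
rig.py
shift.py
0.0 [ 0.16604558 -0.49801759  0.40384641] [[0.949, 0.316, -0.0], [0.316, -0.949, 0.002], [0.0, -0.002, -1.0]] 0.9950520173817196
scene [[491.3, 0.0, 331.8], [0.0, 491.3, 236.0], [0.0, 0.0, 1.0]] [0.0759 0.6092 0.6606] [[-0.7917, -0.3811, 0.4775], [-0.6104, 0.4631, -0.6426], [0.0238, -0.8002, -0.5993]]
top [[436.9, 0.0, 311.4], [0.0, 436.9, 231.1], [0.0, 0.0, 1.0]] [ 0.4954 -0.0436  0.9108] [[0.0072, -0.9994, 0.0353], [-0.9999, -0.0069, 0.0078], [-0.0075, -0.0353, -0.9993]]
```

View pics/top0.png

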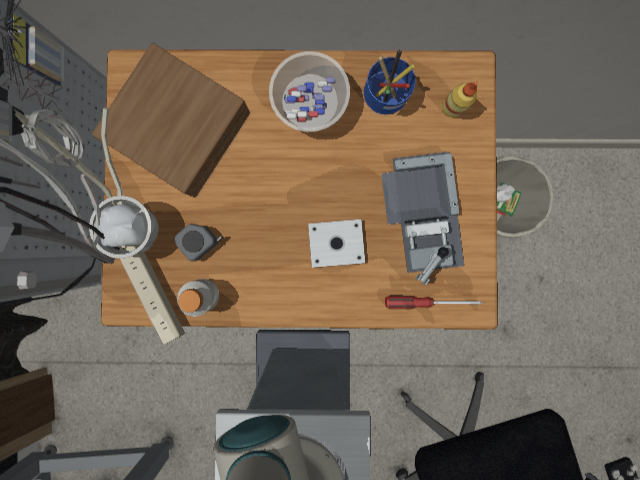

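View pics/scene0.png

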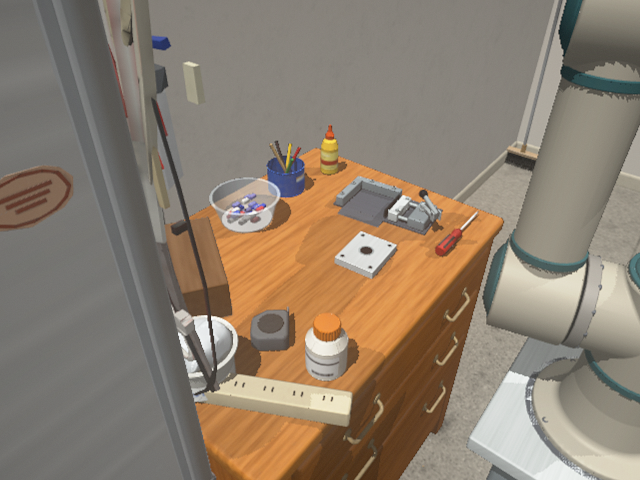

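Top view: plate centre about (337,243), jig bed about (420,195), stop at its right, fence at top, crank with black ball about (444,252), outer arm end about (424,280), screwdriver (432,302). Now enlarged crops.

```bash
cat > h.py <<'E'
from rig import robot, eyes, job
import cv2,numpy as np
np.set_printoptions(suppress=True,precision=4)
def snap(n): return eyes.snapshot(n)
def ray(d,p):
    v=d["rotation"]@np.linalg.solve(d["camera_matrix"],[p[0],p[1],1.]); return np.array(d["eye"]),v/np.linalg.norm(v)
def on(d,p,z):
    e,v=ray(d,p); return e+v*(z-e[2])/v[2]
def tri(d1,p1,d2,p2):
    e1,v1=ray(d1,p1);e2,v2=ray(d2,p2)
    A=np.c_[v1,-v2];s=np.linalg.lstsq(A,e2-e1,rcond=None)[0]
    a,b=e1+s[0]*v1,e2+s[1]*v2; return (a+b)/2,np.linalg.norm(a-b)
def proj(d,P):
    c=np.array(d["rotation"]).T@(np.array(P)-d["eye"]);q=d["camera_matrix"]@c;return q[:2]/q[2]
def crop(d,x0,y0,w,h,k,name):
    cv2.imwrite(name,cv2.resize(d["frame"][y0:y0+h,x0:x0+w,::-1],None,fx=k,fy=k,interpolation=cv2.INTER_CUBIC))
def plate(d):
    # bright plate outline in top view -> centre, corners at z=18mm (topmost face)
    f=d["frame"].astype(int);m=((f.min(2)>150)&(f.max(2)-f.min(2)<30)).astype(np.uint8)
    return m
E
python3 - <<'E'
from h import *
t=snap("top");s=snap("scene")
crop(t,375,145,100,145,4,"pics/t1.png");crop(s,325,165,130,110,6,"pics/s1.png")
m=plate(t)
cs,_=cv2.findContours(m,cv2.RETR_EXTERNAL,cv2.CHAIN_APPROX_NONE)
for c in cs:
    a=cv2.contourArea(c)
    if a>800: 
        r=cv2.minAreaRect(c);print(a,r);
        if abs(r[0][0]-337)<15: print(np.array([on(t,p,.018) for p in cv2.boxPoints(r)]))
E
```

```text
2244.0 ((336.2082824707031, 242.8949737548828), (44.18110275268555, 53.27720642089844), 85.03025817871094)
[[ 0.543  -0.029   0.018 ]
 [ 0.5531 -0.1375  0.018 ]
 [ 0.4634 -0.1456  0.018 ]
 [ 0.4532 -0.0375  0.018 ]]
1042.5 ((113.46530151367188, 225.35086059570312), (38.290283203125, 38.72343063354492), 85.03025817871094)
1921.0 ((128.03704833984375, 254.26751708984375), (189.2641143798828, 58.53845977783203), 76.67547607421875)
4880.0 ((309.0, 91.0), (78.0, 80.0), 90.0)
```

View pics/t1.png

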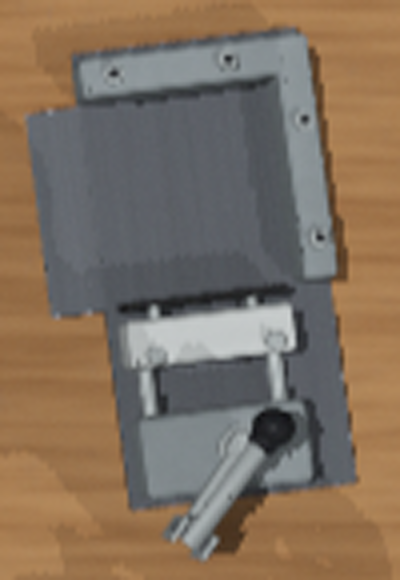

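View pics/s1.png

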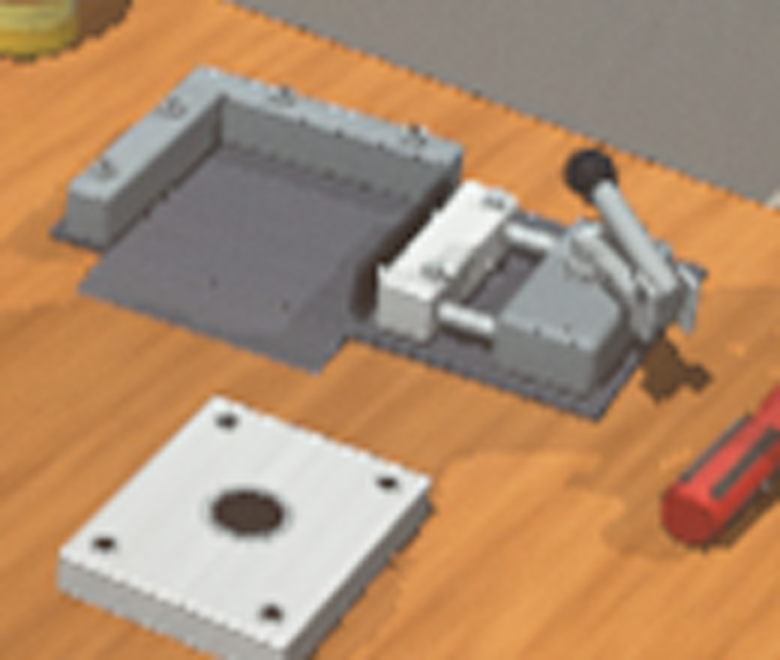

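Crops: ramp foot corners top (28,118),(52,318); fence/stop inner top corner (276,78), fence left end (78,102); ball (270,428), ears at (190,540). Scene crop: ramp corners (78,290),(320,373), inner corner (222,98), ball (590,172).

Run:
```python
from h import *
from scipy.optimize import least_squares
t=snap("top");s=snap("scene")
T=lambda x,y:(375+(x+.5)/4-.5,145+(y+.5)/4-.5)
S=lambda x,y:(325+(x+.5)/6-.5,165+(y+.5)/6-.5)
feat={'inner':((276,78),(222,98),(.045,-.055,.030)),'fenceL':((78,101),(103,192),(.045,.044,.030)),
'rampA':((28,116),(78,290),(.045,.070,0)),'rampB':((52,318),(320,373),(-.063,.070,0)),'ball':((270,428),(590,172),None),'hinge':((190,537),(665,292),None)}
T_,J=[],[]
for k,(a,b,j) in feat.items():
    P,e=tri(t,T(*a),s,S(*b));print(k,P,e)
    if j: T_.append((on(t,T(*a),j[2]),on(s,S(*b),j[2])));J.append(j)
J=np.array(J)
def R(y):return np.array([[np.cos(y),-np.sin(y)],[np.sin(y),np.cos(y)]])
for nm,W in(('top',np.array([a for a,b in T_])),('scene',np.array([b for a,b in T_]))):
    r=least_squares(lambda q:(J[:,:2]@R(q[2]).T+q[:2]-W[:,:2]).ravel(),[.6,-.25,.1])
    print(nm,r.x,(r.fun*1000).round(1))
# plate by scene check
f=s["frame"].astype(int)
c=on(t,(336.5,243.2),.018);print('plate bore proj',proj(s,c))
print(tri(t,(337,243.3),s,S(248,512)))
q=r.x
for p in[(-.14,-.01)]: print('axis',R(q[2])@p+q[:2])
```

```text
inner [ 0.6649 -0.304   0.0266] 0.0008244877061395504
fenceL [ 0.6515 -0.202   0.0346] 0.0016655093250634754
rampA [ 0.6491 -0.1827 -0.0013] 9.310416228209555e-06
rampB [ 0.5426 -0.1956 -0.0005] 0.0012341035063349428
ball [ 0.4868 -0.2889  0.068 ] 0.0010786463978841316
hinge [ 0.4335 -0.2537  0.0541] 0.0007646147045424099
top [ 0.6132 -0.2554  0.1306] [ 1.1 -0.8  0.5 -2.7 -0.1  2.4 -1.5  1. ]
scene [ 0.6133 -0.255   0.128 ] [ 2.9 -4.9 -4.1  1.8  1.   1.4  0.1  1.7]
plate bore proj [366.1871 249.7042]
(array([ 0.5028, -0.0887,  0.0167]), np.float64(0.001256884877516882))
axis [ 0.4757 -0.2828]
```

```bash
echo '[{"drz":0.095}, {"drz":0.095}, {"x":0.0264, "y":-0.0303, "z":0.0125}, {"x":0.0264, "y":-0.0303, "z":0.0125}, {"x":0.0264, "y":-0.0303, "z":0.0125}, {"x":0.0264, "y":-0.0303, "z":0.0125}, {"x":0.0264, "y":-0.0303, "z":0.0125}, {"x":0.0264, "y":-0.0303, "z":0.0125}]' | python3 shift.py 0.5 20
echo '[{"x":0.0264, "y":-0.0303, "z":0.0125}, {"x":0.0264, "y":-0.0303, "z":0.0125}, {"x":0.0264, "y":-0.0303, "z":0.0125}, {"x":0.0264, "y":-0.0303, "z":0.0125}, {"x":0.0264, "y":-0.0303, "z":0.0125}, {"x":0.0264, "y":-0.0303, "z":0.0125}, {}, {}]' | python3 shift.py
cat >> h.py <<'E'
JIG=np.array([.613,-.255]);JY=.13
RJ=np.array([[np.cos(JY),-np.sin(JY)],[np.sin(JY),np.cos(JY)]])
def tojig(p): return RJ.T@(np.asarray(p)[:2]-JIG)
def world(p): return RJ@np.asarray(p)[:2]+JIG
def go(W,z=None):
    "print shift in tool axes to world xy W"
    s=robot.state();R=np.array(s['ee_rot']);d=np.array([W[0],W[1],z if z else s['position'][2]])-s['position']
    print('t',s['t'],'pos',np.array(s['position']),'jig',tojig(s['position']),'yaw_x-jig',np.arctan2(R[1,0],R[0,0])-JY,'tilt',R[:2,2],'F',np.array(s['force']).round(1),'gap',s['finger_gap']);print('shift',R.T@d)
E
python3 - <<'E'
from h import *
go((.4325,-.097),.180)
E
```

```text
t: 1.1
position: [0.2997, -0.2955, 0.3293]
ee_rot: [[0.991, 0.131, 0.0], [0.131, -0.991, -0.0], [0.0, 0.0, -1.0]]
force: [0.4, -0.8, 0.6]
finger_gap: 0.503
grasp_force: 0.0
t: 1.9
position: [0.4324, -0.0955, 0.2544]
ee_rot: [[0.991, 0.133, -0.001], [0.133, -0.991, -0.0], [-0.001, -0.0, -1.0]]
force: [0.3, 0.4, -0.2]
finger_gap: 0.496
grasp_force: 0.0
t 1.9 pos [ 0.4324 -0.0955  0.2544] jig [-0.1584  0.1816] yaw_x-jig 0.0038620653889842593 tilt [-0.001  -0.0001] F [ 0.3  0.4 -0.2] gap 0.4960477464492523
shift [-0.0001  0.0015  0.0744]
```

```bash
echo '[{"y":0.0005, "z":0.025}, {"y":0.0005, "z":0.025}, {"y":0.0005, "z":0.024}, {}, {"x":0.01}, {"x":0.01}, {"x":0.01}, {"x":0.01}]' | python3 shift.py
python3 - <<'E'
from h import *
go((.4325,-.097),.180)
t=snap("top");crop(t,290,130,190,140,4,"pics/t2.png")
E
```

```text
t: 2.7
position: [0.4733, -0.0924, 0.1821]
ee_rot: [[0.991, 0.132, 0.0], [0.132, -0.991, -0.001], [0.0, 0.001, -1.0]]
force: [-5.6, -1.8, 4.6]
finger_gap: 0.5
grasp_force: 2.9
t 2.7 pos [ 0.4733 -0.0924  0.1821] jig [-0.1174  0.1793] yaw_x-jig 0.0018974823553831732 tilt [ 0.0004 -0.001 ] F [-5.6 -1.8  4.6] gap 0.4995034417312529
shift [-0.0411 -0.0008  0.0021]
```

View pics/t2.png

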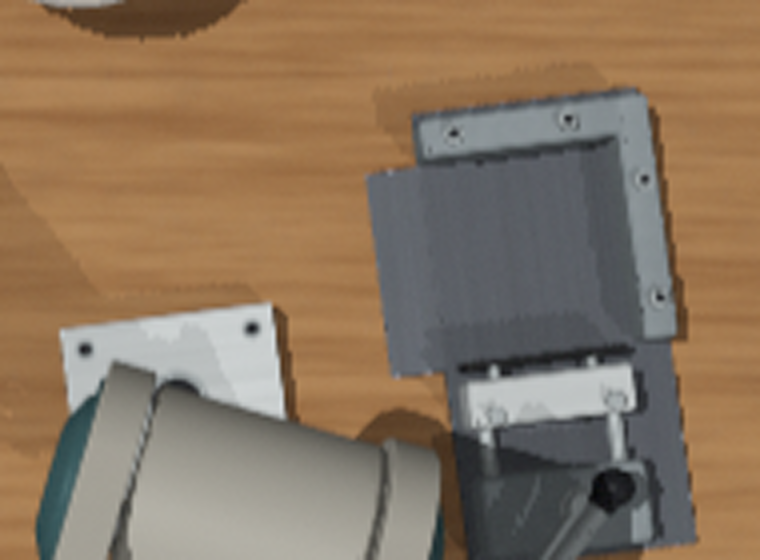

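Plate's far edge is at (62,330)-(272,304) in the crop, already parallel to the fence.

Run:
```python
from h import *
t=snap("top")
for p in((62,330),(272,304)): print(tojig(on(t,(290+p[0]/4-.4,130+p[1]/4-.4),.018)))
```

```text
[-0.0169  0.2358]
[-0.0169  0.1275]
```

```bash
echo '[{"x":0.011}, {"x":0.011}, {"x":0.011}, {"x":0.011}, {"x":0.0105}, {}, {"x":-0.02}, {"z":-0.03}]' | python3 shift.py 
echo '[{"z":-0.03}, {"drz":-0.15}, {"drz":-0.15}, {"drz":-0.15}, {"drz":-0.15}, {"drz":-0.15}, {"drz":-0.15}, {"drz":-0.15}]' | python3 shift.py
echo '[{"drz":-0.15}, {"drz":-0.15}, {"drz":-0.15}, {"drz":-0.07}, {}]' | python3 shift.py
python3 - <<'E'
from h import *
go(world((-.0075,.262)),.180)
t=snap("top");cv2.imwrite("pics/t3.png",t["frame"][100:300,250:500,::-1])
E
```

```text
t: 3.6
position: [0.5037, -0.0874, 0.2068]
ee_rot: [[0.991, 0.131, -0.009], [0.131, -0.991, 0.002], [-0.009, -0.003, -1.0]]
force: [0.1, -0.3, -0.3]
finger_gap: 0.501
grasp_force: 0.0
t: 4.4
position: [0.5063, -0.0877, 0.2412]
ee_rot: [[0.373, 0.928, 0.001], [0.928, -0.373, -0.0], [0.0, 0.001, -1.0]]
force: [0.7, 0.7, -0.2]
finger_gap: 0.503
grasp_force: 0.0
t: 4.9
position: [0.5063, -0.0877, 0.2411]
ee_rot: [[-0.131, 0.991, 0.001], [0.991, 0.131, -0.0], [-0.0, 0.001, -1.0]]
force: [0.8, 0.5, 0.0]
finger_gap: 0.501
grasp_force: 0.0
t 4.9 pos [ 0.5063 -0.0877  0.2411] jig [-0.0841  0.1798] yaw_x-jig 1.5723781284048104 tilt [ 0.0012 -0.0002] F [0.8 0.5 0. ] gap 0.5007280599895049
shift [0.0822 0.0767 0.0612]
```

```bash
echo '[{"x":0.0275, "y":0.0255}, {"x":0.0275, "y":0.0255}, {"x":0.0275, "y":0.0255}, {}, {"z":0.02}, {"z":0.02}, {"z":0.02}, {}]' | python3 shift.py
python3 - <<'E'
from h import *
go(world((-.0075,.262)),.180)
t=snap("top");crop(t,290,130,190,140,4,"pics/t3.png")
E
```

```text
t: 5.75
position: [0.5701, 0.0037, 0.1777]
ee_rot: [[-0.129, 0.992, -0.006], [0.992, 0.129, 0.0], [0.001, -0.006, -1.0]]
force: [0.1, -0.0, 0.5]
finger_gap: 0.501
grasp_force: 0.0
t 5.75 pos [0.5701 0.0037 0.1777] jig [-0.009   0.2621] yaw_x-jig 1.569989091414941 tilt [-0.0057  0.0002] F [ 0.1 -0.   0.5] gap 0.5014337637107077
shift [-0.0001  0.0015 -0.0023]
```

View pics/t3.png

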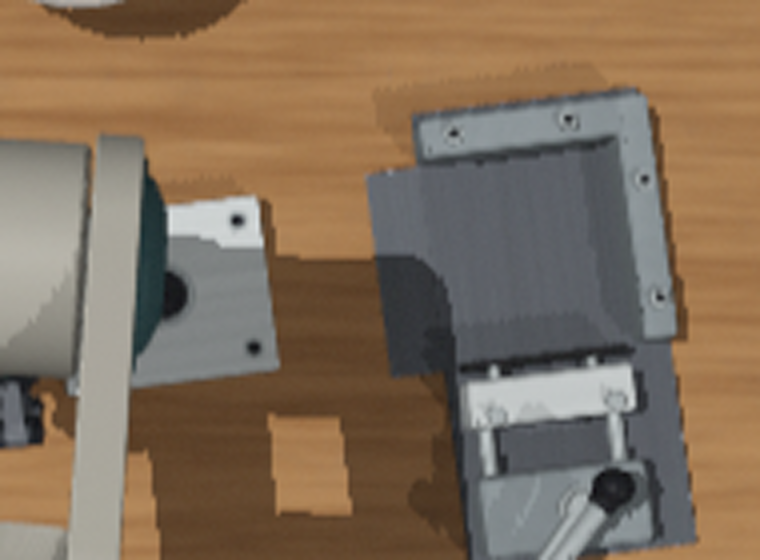

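Plate's leading corners (260,196),(279,369) in crop: square to the jig. Push most of the way and check.

```bash
python3 - <<'E'
from h import *
t=snap("top")
for p in((260,196),(279,369)): print(tojig(on(t,(290+p[0]/4-.4,130+p[1]/4-.4),.018)))
E
echo '[{"x":-0.013, "y":0.001, "z":-0.002}, {"x":-0.013}, {"x":-0.013}, {"x":-0.013}, {"x":-0.013}, {"x":-0.013}, {"x":-0.013}, {}]' | python3 shift.py
python3 - <<'E'
from h import *
go(world((-.0075,.066)),.180)
t=snap("top");crop(t,330,130,150,140,4,"pics/t4.png")
E
```

```text
[0.039  0.1266]
[-0.0504  0.1281]
t: 6.65
position: [0.5847, -0.0883, 0.1839]
ee_rot: [[-0.128, 0.992, 0.002], [0.992, 0.128, -0.001], [-0.002, 0.002, -1.0]]
force: [0.7, -0.3, 0.5]
finger_gap: 0.495
grasp_force: 0.0
t 6.65 pos [ 0.5847 -0.0883  0.1839] jig [-0.0064  0.169 ] yaw_x-jig 1.569554075566118 tilt [ 0.0022 -0.0013] F [ 0.7 -0.3  0.5] gap 0.4948381351797424
shift [-0.103  -0.0009  0.004 ]
```

View pics/t4.png

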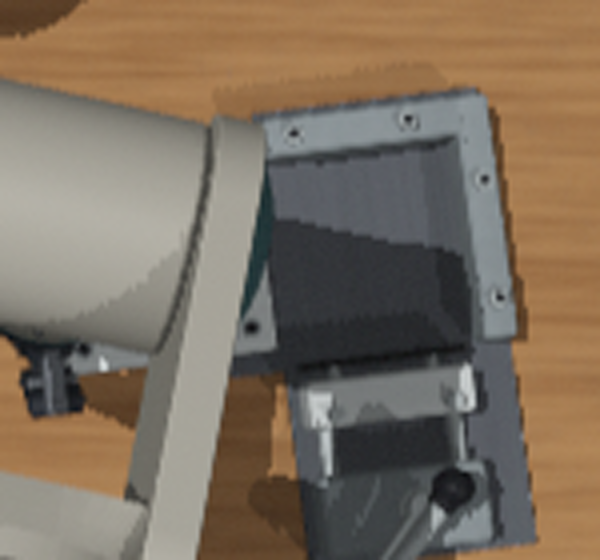

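Lower leading corner (275,347) clears the jaw pad (top edge ~(300,370)); plate is entering the ramp straight. Continue.

```bash
echo '[{"x":-0.012, "z":0.002}, {"x":-0.012}, {"x":-0.012}, {"x":-0.012}, {"x":-0.012}, {"x":-0.012}, {"x":-0.012}, {}]' | python3 shift.py
python3 - <<'E'
from h import *
go(world((-.0075,.066)),.182)
E
echo '[{"x":-0.006}, {"x":-0.004}, {"x":-0.003}, {}]' | python3 shift.py
python3 - <<'E'
from h import *
go(world((-.0075,.066)),.182)
t=snap("scene");crop(t,320,160,130,100,6,"pics/s5.png")
E
```

```text
t: 7.5
position: [0.5954, -0.1703, 0.181]
ee_rot: [[-0.13, 0.992, 0.001], [0.992, 0.13, -0.001], [-0.001, 0.001, -1.0]]
force: [0.0, -0.6, 0.0]
finger_gap: 0.503
grasp_force: 0.0
t 7.5 pos [ 0.5954 -0.1703  0.181 ] jig [-0.0065  0.0862] yaw_x-jig 1.5709499559458542 tilt [ 0.0006 -0.0008] F [ 0.  -0.6  0. ] gap 0.5029045234011817
shift [-0.0202 -0.001  -0.001 ]
t: 7.9
position: [0.597, -0.1824, 0.1805]
ee_rot: [[-0.131, 0.991, -0.0], [0.991, 0.131, -0.0], [-0.0, -0.0, -1.0]]
force: [-0.4, 2.5, -0.6]
finger_gap: 0.504
grasp_force: 0.8
t 7.9 pos [ 0.597  -0.1824  0.1805] jig [-0.0065  0.0741] yaw_x-jig 1.5717069531597456 tilt [-0.0001 -0.0004] F [-0.4  2.5 -0.6] gap 0.5040186379905057
shift [-0.0081 -0.001  -0.0015]
```

View pics/s5.png

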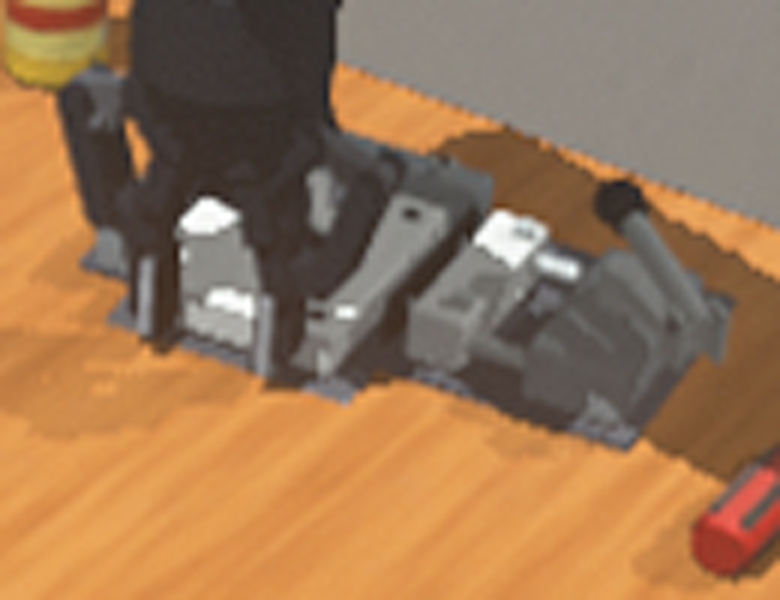

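Plate lies on the bed between jaw and fence, a few mm short of the stop. Finish gently.

```bash
echo '[{"x":-0.003}, {"x":-0.003}, {}]' | python3 shift.py; echo '[{"x":-0.002}, {"x":-0.001}, {}]' | python3 shift.py
python3 - <<'E'
from h import *
go(world((-.0075,.066)),.182)
E
```

```text
t: 8.25
position: [0.5978, -0.1885, 0.1806]
ee_rot: [[-0.13, 0.991, -0.0], [0.991, 0.13, -0.001], [-0.0, -0.0, -1.0]]
force: [-0.2, 0.8, -0.9]
finger_gap: 0.502
grasp_force: 0.7
t: 8.55
position: [0.5982, -0.1909, 0.1805]
ee_rot: [[-0.131, 0.991, -0.0], [0.991, 0.131, 0.001], [0.001, -0.0, -1.0]]
force: [-0.9, 3.4, -0.1]
finger_gap: 0.498
grasp_force: 2.3
t 8.55 pos [ 0.5982 -0.1909  0.1805] jig [-0.0064  0.0655] yaw_x-jig 1.571870768795677 tilt [-0.0005  0.0008] F [-0.9  3.4 -0.1] gap 0.49800734252792805
shift [ 0.0005 -0.0011 -0.0015]
```

```bash
echo '[{"x":-0.001}, {}]' | python3 shift.py|grep -E 'pos|force'; echo '[{"x":-0.001}, {}]' | python3 shift.py|grep -E 'pos|force';echo '[{"x":-0.001}, {}]' | python3 shift.py|grep -E 'pos|force'
```

```text
position: [0.5983, -0.1912, 0.1805]
force: [-1.4, 8.0, 0.9]
grasp_force: 4.3
position: [0.5985, -0.1915, 0.1806]
force: [-2.4, 12.5, 3.0]
grasp_force: 6.2
position: [0.5986, -0.1919, 0.1806]
force: [-3.8, 15.8, 4.8]
grasp_force: 8.1
```

Seated at the stop (force rising with no motion). Retreat, turn the tool across the crank arm, and remeasure.

```bash
echo '[{"x":0.025}, {"x":0.03, "z":-0.03}, {"x":0.04, "z":-0.04}, {"x":0.04, "z":-0.04}, {"x":0.04, "z":-0.01}, {}]' | python3 shift.py
python3 - <<'E'
from h import *
go((.487,-.289),.25)
t=snap("top");s=snap("scene")
a=np.hstack([cv2.resize(t["frame"][150:290,375:475],None,fx=4,fy=4,interpolation=2),cv2.resize(s["frame"][175:255,340:440],None,fx=4,fy=4,interpolation=2)[:320] if 0 else cv2.copyMakeBorder(cv2.resize(s["frame"][165:265,350:450],None,fx=4,fy=4,interpolation=2),0,160,0,0,0)])
cv2.imwrite("pics/ts6.png",a[:,:,::-1])
def blob(d,x0,y0,w,h):
    f=d["frame"][y0:y0+h,x0:x0+w].max(2);m=(f<50).astype(np.uint8)
    n,l,st,c=cv2.connectedComponentsWithStats(m)
    for i in range(1,n):
        if st[i,4]>15: print(st[i],c[i]+[x0,y0])
blob(t,425,235,40,40);print();blob(s,405,180,40,30)
E
```

```text
t: 9.75
position: [0.5771, -0.0265, 0.2948]
ee_rot: [[-0.135, 0.991, 0.006], [0.991, 0.135, -0.001], [-0.002, 0.006, -1.0]]
force: [-0.5, -0.6, -0.4]
finger_gap: 0.501
grasp_force: 0.0
t 9.75 pos [ 0.5771 -0.0265  0.2948] jig [-0.006   0.2312] yaw_x-jig 1.5758672170652268 tilt [ 0.0062 -0.0007] F [-0.5 -0.6 -0.4] gap 0.5011349087551713
shift [-0.2479 -0.1249  0.0444]
[  0   0  17  12 166] [433.012  240.9096]
[12 12 12 11 85] [442.6    251.9529]
```

View pics/ts6.png

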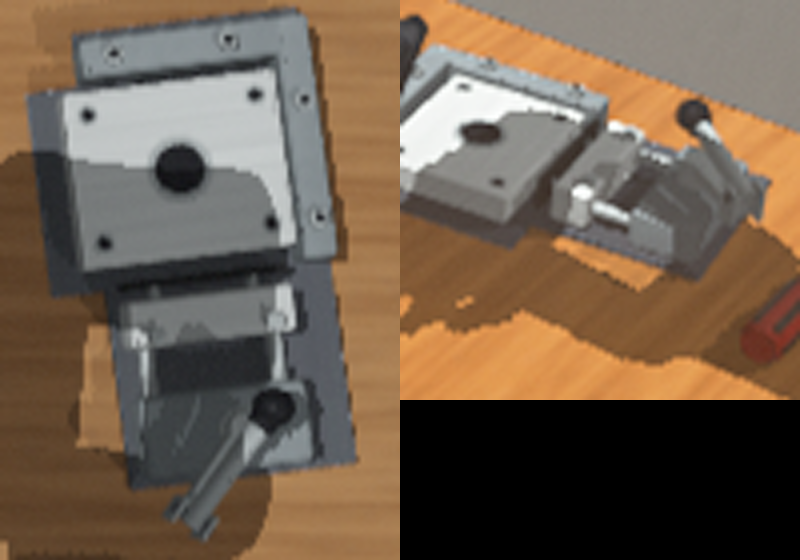

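Plate sits flush against stop, ball at (272,408) in the top part and (294,115) in the scene part, as before.

```bash
echo '[{"drz":-0.141}, {"drz":-0.141}, {"drz":-0.141}, {"drz":-0.141}, {"drz":-0.141}, {"drz":-0.141}, {}]' | python3 shift.py|sed -n 3p
python3 - <<'E'
from h import *
t=snap("top");s=snap("scene");B,e=tri(t,(442.6,251.7),s,(423.1,193.4));print(B,e)
go(B,.29)
E
```

```text
ee_rot: [[-0.828, 0.56, -0.001], [0.56, 0.828, -0.001], [0.001, -0.001, -1.0]]
[ 0.4868 -0.29    0.0671] 0.0009191884916809863
t 10.65 pos [ 0.577  -0.0308  0.2907] jig [-0.0067  0.2269] yaw_x-jig 2.412575891663936 tilt [-0.001  -0.0004] F [-0.1  0.9 -0. ] gap 0.4999977679077014
shift [-0.0716 -0.2649  0.0009]
```

```bash
echo '[{"x":-0.009, "y":-0.0331}, {"x":-0.009, "y":-0.0331}, {"x":-0.009, "y":-0.0331}, {"x":-0.009, "y":-0.0331}, {"x":-0.009, "y":-0.0331}, {"x":-0.009, "y":-0.0331}, {"x":-0.009, "y":-0.0331}, {"x":-0.009, "y":-0.0331}]' | python3 shift.py >/dev/null; echo '[{}, {}]' | python3 shift.py>/dev/null
python3 - <<'E'
from h import *
go((.4868,-.2895),.223)
E
```

```text
t 11.65 pos [ 0.4881 -0.2903  0.2911] jig [-0.1285 -0.0188] yaw_x-jig 2.413579152765694 tilt [-0.0004  0.0003] F [ 0.7 -0.1  0.9] gap 0.5002465139451049
shift [ 0.0014 -0.0001  0.0681]
```

```bash
echo '[{"x":0.0012, "z":0.022}, {"z":0.022}, {"z":0.022}, {}]' | python3 shift.py|grep -E 'pos|force'; echo '[{}, {}, {}, {}, {}]' | python3 shift.py 0 30
python3 - <<'E'
from h import *
go((.4868,-.2895),.223)
E
```

```text
position: [0.487, -0.2873, 0.2219]
force: [0.5, -0.3, -0.7]
grasp_force: 0.0
t: 12.55
position: [0.4872, -0.2896, 0.2269]
ee_rot: [[-0.828, 0.56, 0.0], [0.56, 0.828, -0.003], [-0.002, -0.002, -1.0]]
force: [-4.4, -3.7, -0.9]
finger_gap: 0.208
grasp_force: 29.3
t 12.55 pos [ 0.4872 -0.2896  0.2269] jig [-0.1292 -0.018 ] yaw_x-jig 2.4166963989108696 tilt [ 0.    -0.003] F [-4.4 -3.7 -0.9] gap 0.2077426844787835
shift [ 0.0004 -0.0001  0.0039]
```

```bash
echo '[{"x":0.0038, "z":-0.0126}, {"x":0.0062, "z":-0.0116}, {"x":0.0083, "z":-0.0102}, {}]' | python3 shift.py
echo '[{"x":0.0103, "z":-0.0083}, {"x":0.0117, "z":-0.0061}, {"x":0.0126, "z":-0.0036}, {"x":0.0125, "z":-0.0011}, {}, {}]' | python3 shift.py
python3 - <<'E'
from h import *
go((.4868,-.2895),.223)
s=snap("scene");t=snap("top")
a=np.hstack([cv2.resize(s["frame"][135:265,350:480],None,fx=3,fy=3,interpolation=2),cv2.resize(t["frame"][180:310,375:505],None,fx=3,fy=3,interpolation=2)])
cv2.imwrite("pics/st7.png",a[:,:,::-1])
E
```

```text
t: 12.95
position: [0.4716, -0.2791, 0.2622]
ee_rot: [[-0.828, 0.56, 0.0], [0.56, 0.828, -0.004], [-0.002, -0.003, -1.0]]
force: [-4.0, -5.7, -2.2]
finger_gap: 0.205
grasp_force: 30.1
t: 13.55
position: [0.4335, -0.2522, 0.2803]
ee_rot: [[-0.829, 0.56, 0.002], [0.56, 0.829, -0.001], [-0.002, 0.0, -1.0]]
force: [0.3, 0.4, 0.2]
finger_gap: 0.003
grasp_force: 0.3
t 13.55 pos [ 0.4335 -0.2522  0.2803] jig [-0.1776  0.026 ] yaw_x-jig 2.4176429478772916 tilt [ 0.0022 -0.0012] F [0.3 0.4 0.2] gap 0.002784003640428128
shift [-0.0649 -0.0011  0.0575]
```

View pics/st7.png

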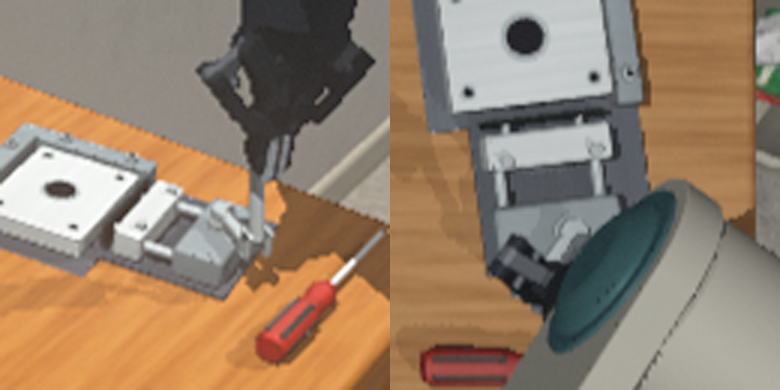

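The ball slipped out partway; the stem seems raised, ball hidden by the fingers. Clear off and measure the ball numerically.

```bash
echo '[{"z":-0.03}, {"z":-0.03}, {"x":0.007, "y":0.04, "z":-0.005}, {"x":0.007, "y":0.04, "z":-0.005}, {"x":0.007, "y":0.04, "z":-0.005}, {"x":0.007, "y":0.04, "z":-0.005}, {"x":0.007, "y":0.04, "z":-0.005}, {"x":0.007, "y":0.04, "z":-0.005}]' | python3 shift.py 0.45|grep -E '^t|pos|force'
cat >> h.py <<'E'
def dark(d,x0,y0,w,h,th=50,amin=12):
    f=d["frame"][y0:y0+h,x0:x0+w].max(2);m=(f<th).astype(np.uint8)
    n,l,st,c=cv2.connectedComponentsWithStats(m)
    return [(st[i]+[x0,y0,0,0,0],c[i]+[x0,y0]) for i in range(1,n) if st[i,4]>=amin]
E
python3 - <<'E'
from h import *
t=snap("top");s=snap("scene")
H=np.array([.4335,-.2537,.056]);a=2.55;u=np.array([-np.cos(a),-np.sin(a),0])
for e in np.arange(.2,1.7,.2):
    P=H+.066*(np.cos(e)*u+np.sin(e)*np.array([0,0,1]));print(round(e,2),P,proj(t,P),proj(s,P))
for d,b in((t,(405,235,65,65)),(s,(395,140,80,90))):
    for q in dark(d,*b):print(q)
    print()
E
```

```text
t: 14.45
position: [0.5336, -0.028, 0.3692]
force: [0.2, -0.6, -0.4]
grasp_force: 0.0
0.2 [ 0.4872 -0.2898  0.0691] [442.9084 251.6986] [422.8016 192.6419]
0.4 [ 0.484  -0.2876  0.0817] [443.715  253.4801] [424.3286 188.7915]
0.6 [ 0.4787 -0.2841  0.0933] [443.6607 256.3811] [426.318  185.7945]
0.8 [ 0.4717 -0.2793  0.1033] [442.711  260.3191] [428.7089 183.7912]
1.0 [ 0.4631 -0.2736  0.1115] [440.8759 265.1496] [431.4216 182.8941]
1.2 [ 0.4534 -0.267   0.1175] [438.2155 270.6689] [434.3572 183.1783]
1.4 [ 0.4428 -0.26    0.121 ] [434.8408 276.6229] [437.4003 184.6733]
1.6 [ 0.4319 -0.2526  0.122 ] [430.9088 282.7224] [440.4227 187.3542]
(array([414, 235,  29,  14, 279]), array([427.5197, 241.4301]))
(array([405, 237,   5,  34, 115]), array([406.8261, 251.1391]))
(array([431, 267,  13,  11, 101]), array([436.9802, 271.703 ]))
```

Run:
```python
from h import *
t=snap("top");s=snap("scene")
for th in(60,75,90):
    for q in dark(s,415,165,40,40,th):print(th,q)
f=s["frame"][176:196,426:446].max(2);print(f)
```

```text
60 (array([432, 180,   8,  10,  60]), array([435.4333, 184.2667]))
75 (array([432, 180,   8,  10,  68]), array([435.3235, 184.3529]))
90 (array([431, 180,   9,  11,  75]), array([435.0933, 184.5867]))
[[144 142 141 142 142 142 143 143 142 145 143 143 143 143 141 141 141 142
  142 141]
 [143 143 142 143 143 144 143 142 142 142 143 142 142 142 142 141 142 142
  143 143]
 [143 142 142 144 143 143 143 143 146 146 146 146 144 142 143 141 142 143
  141 141]
 [141 143 143 145 143 144 146 124 114 115 115 113 137 145 144 143 141 142
  142 142]
 [142 142 143 143 146 147 125  73  49  52  53  47 102 138 145 144 143 141
  143 142]
 [144 143 143 143 144 126  73  53  56  56  56  56  52 100 138 145 143 143
  141 143]
 [143 143 143 143 145  87  51  57  55  57  57  60  57  48 128 146 144 143
  144 143]
 [143 143 142 143 147  88  51  58  59  59  59  58  58  52 129 146 142 141
  143 142]
 [143 143 144 144 149  91  55  56  57  59  61  57  58  51 129 145 143 143
  143 142]
 [143 144 143 144 147  89  52  56  58  58  58  58  54  49 130 147 144 141
  143 142]
 [144 144 143 143 146 120  73  56  57  59  57  58  53  98 137 144 143 143
  142 143]
 [142 143 141 143 144 149  92  54  58  58  58  56  52 130 146 143 141 143
  144 142]
 [140 139 142 143 143 148  89  52  58  58  56  55  52 128 146 142 143 143
  144 142]
 [181 156 139 140 142 145 122  74  57  58  62  66 100 137 142 143 142 142
  143 142]
 [221 198 183 181 151 141 147 102  80  82  87  97 138 146 143 143 143 142
  143 141]
 [218 219 220 216 191 186 154 106  94 100 102 116 138 145 143 143 143 142
  143 142]
 [219 215 213 214 217 228 187 115  97  99 108 118 139 143 143 143 144 143
  143 141]
 [218 217 216 217 222 229 208 130  94 100 105 117 139 142 141 140 141 143
  142 142]
 [217 218 220 223 225 228 209 130  94  99 105 115 179 192 160 141 139 139
  140 140]
 [219 223 226 226 226 229 211 131  92 100 108 115 214 231 211 198 192 159
  140 137]]
```

```bash
echo '[{}]' | python3 shift.py 0.5|grep gap
python3 - <<'E'
from h import *
t=snap("top");s=snap("scene");B,e=tri(t,(436.9,271.6),s,(435.2,184.1));print(B,e)
H=np.array([.4335,-.2537,.056]);d=B-H;print(np.linalg.norm(d),np.arctan2(d[2],np.hypot(d[0],d[1])),np.arctan2(-d[1],-d[0]))
A=world((-.14,-.01));print('axis',A,'ball angle',np.arctan2(*(B[:2]-A)[::-1]),np.hypot(*(B[:2]-A)))
go(B,.31)
E
```

```text
finger_gap: 0.501
[ 0.451  -0.2652  0.1169] 0.0013958208201563962
0.06438040189018096 1.2392423961383696 2.5602194209916673
axis [ 0.4755 -0.2831] ball angle 2.5110985088987237 0.030287134549532815
t 14.85 pos [ 0.5325 -0.0309  0.3687] jig [-0.0507  0.2327] yaw_x-jig 2.416181124342427 tilt [-0.0004 -0.0002] F [ 0.  -0.4 -0.4] gap 0.496289905694536
shift [-0.064  -0.2397  0.0588]
```

```bash
echo '[{"x":-0.0107, "y":-0.04, "z":0.005}, {"x":-0.0107, "y":-0.04, "z":0.005}, {"x":-0.0107, "y":-0.04, "z":0.005}, {"x":-0.0107, "y":-0.04, "z":0.005}, {"x":-0.0107, "y":-0.04, "z":0.005}, {"x":-0.0107, "y":-0.04, "z":0.005}, {}, {}]' | python3 shift.py|grep pos
python3 - <<'E'
from h import *
go((.451,-.2652),.269)
E
```

```text
position: [0.4508, -0.2659, 0.3387]
t 15.65 pos [ 0.4508 -0.2659  0.3387] jig [-0.1623  0.0102] yaw_x-jig 2.414437188720563 tilt [-0.0002  0.0004] F [ 0.1 -0.2  0.2] gap 0.5037873068403892
shift [0.0002 0.0007 0.0697]
```

```bash
echo '[{"y":0.0005, "z":0.024}, {"z":0.024}, {"z":0.0215}, {}, {}]' | python3 shift.py|grep -E 'pos|force'; echo '[{}, {}, {}, {}]' | python3 shift.py 0 50
python3 - <<'E'
from h import *
go((.4335,-.2537),.274)
E
```

```text
position: [0.4522, -0.2638, 0.2701]
force: [0.2, -0.6, 0.8]
grasp_force: 0.0
t: 16.55
position: [0.4521, -0.2649, 0.2713]
ee_rot: [[-0.829, 0.56, 0.002], [0.56, 0.829, -0.003], [-0.004, -0.001, -1.0]]
force: [-1.8, -4.9, 6.0]
finger_gap: 0.202
grasp_force: 48.8
t 16.55 pos [ 0.4521 -0.2649  0.2713] jig [-0.1608  0.011 ] yaw_x-jig 2.417290479514672 tilt [ 0.0025 -0.0032] F [-1.8 -4.9  6. ] gap 0.20194202249694154
shift [ 0.0217 -0.0011 -0.0028]
```

```bash
echo '[{"x":0.007, "z":-0.0018}, {"x":0.007, "z":-0.0011}, {"x":0.006, "z":-0.0004}, {}, {}]' | python3 shift.py|grep -E 'pos|force|gap'; echo '[{"x":0.002}, {}]' | python3 shift.py|grep -E 'pos|force|gap'; echo '[{"x":0.002}, {}]' | python3 shift.py|grep -E 'pos|force|gap'
```

```text
position: [0.4355, -0.2537, 0.2746]
force: [0.2, -4.6, 7.3]
finger_gap: 0.199
grasp_force: 48.9
position: [0.434, -0.2526, 0.2747]
force: [0.1, -4.5, 7.6]
finger_gap: 0.201
grasp_force: 49.0
position: [0.4321, -0.2515, 0.2747]
force: [-2.5, -5.3, 9.5]
finger_gap: 0.199
grasp_force: 49.5
```

```bash
for i in 1 2; do echo '[{"x":0.0015}, {}]' | python3 shift.py|grep -E 'pos|force|gap'; done
python3 - <<'E'
from h import *
s=snap("scene");t=snap("top")
H=np.array([.4335,-.2537,.056])
for z in(.08,.09,.1):
  c=proj(s,[H[0],H[1],z]);print(z,c);r=int(round(c[1]));print(s["frame"][r,int(c[0])-12:int(c[0])+13].max(1))
E
```

```text
position: [0.4309, -0.2508, 0.2747]
force: [-0.8, -6.5, 8.3]
finger_gap: 0.199
grasp_force: 49.6
position: [0.4297, -0.25, 0.2747]
force: [-1.1, -5.7, 6.5]
finger_gap: 0.197
grasp_force: 49.6
0.08 [436.9929 203.4295]
[222 218 225 205 200 195 206 205 215 234 159  96 100 101 107 167 221 228
 229 233 208 145 127 129 130]
0.09 [437.6932 199.5626]
[229 229 232 232 232 232 230 227 231 189 116  96  99  96 106 207 224 223
 193 140 123 128 129 131 130]
0.1 [438.4014 195.652 ]
[226 229 228 230 233 213 126  65  71 117 138 142  92  85 167 237 166  82
  62  58 100 124 139 143 142]
```

```bash
echo '[{}, {}, {}, {"z":-0.03}, {"y":0.03, "z":-0.04}, {"y":0.04, "z":-0.03}, {"y":0.04, "z":-0.01}, {"y":0.04}]' | python3 shift.py 0.5|grep -E 'pos|force|gap'
echo '[{"y":0.04}, {"y":0.03}, {}]' | python3 shift.py|grep -E 'pos|^t'
cat >> h.py <<'E'
def ball():
    t=snap("top");s=snap("scene");o=[]
    for d,b in((t,(405,235,65,65)),(s,(415,160,45,50))):
        q=[x for x in dark(d,*b,75,40) if x[0][2]<16 and x[0][3]<16];print([ (x[0].tolist(),x[1].round(1).tolist()) for x in q]);o.append(q)
    return t,s,o
E
python3 - <<'E'
from h import *
t,s,o=ball()
B,e=tri(t,o[0][0][1],s,o[1][0][1]);print(B,e)
A=world((-.14,-.01));print(np.hypot(*(B[:2]-A)),np.arctan2(*(B[:2]-A)[::-1]))
E
```

```text
position: [0.5142, -0.1233, 0.385]
force: [0.1, -0.4, -0.1]
finger_gap: 0.5
grasp_force: 0.0
t: 19.05
position: [0.5538, -0.0637, 0.3817]
[]
[([435, 182, 9, 11, 70], [438.5, 186.9])]Traceback (most recent call last):
  File "<stdin>", line 3, in <module>
IndexError: list index out of range
```

Run:
```python
from h import *
t=snap("top");s=snap("scene")
for th in(40,50,60,70):
  for q in dark(t,410,250,55,50,th,20):print(th,q)
H=np.array([.4335,-.2537,.056]);
f=s["frame"]
# stem subpixel centre per row below ball, scene
for r in range(192,212,2):
    w=f[r,425:450].max(1).astype(float);m=w<135;print(r,(np.where(m)[0]+425).tolist())
```

```text
40 (array([428, 274,  11,  11,  82]), array([432.6341, 279.0122]))
50 (array([428, 274,  11,  11,  93]), array([432.7527, 278.9247]))
60 (array([450, 250,  14,  17, 161]), array([457.2671, 257.7329]))
60 (array([410, 255,  11,  17,  41]), array([412.7561, 266.3659]))
60 (array([427, 274,  12,  11,  99]), array([432.5859, 279.0303]))
70 (array([410, 250,  18,  22, 165]), array([417.7212, 263.1818]))
70 (array([449, 250,  15,  18, 179]), array([457.2235, 258.067 ]))
70 (array([415, 274,  24,  11, 148]), array([429., 279.]))
70 (array([410, 290,  23,  10, 112]), array([419.5446, 295.9286]))
192 [435, 436, 437, 438, 439, 440, 441]
194 [425, 426, 427, 428, 438, 439, 440]
196 [425, 426, 427, 428, 429, 430, 431, 436, 437, 438, 439, 447]
198 [425, 426, 427, 428, 429, 430, 431, 432, 433, 434, 435, 436, 437, 438, 439]
200 [425, 426, 427, 428, 429, 430, 431, 432, 433, 434, 435, 436, 437, 438, 439]
202 [427, 428, 429, 430, 431, 432, 433, 434, 435, 436, 437, 438, 439, 440, 441, 442]
204 [430, 431, 432, 433, 434, 435, 436, 437, 438, 439, 440, 441, 442, 443, 444, 445]
206 [433, 434, 435, 436, 437, 438, 439, 440, 441, 442, 443, 444, 445, 446, 447, 448, 449]
208 [434, 435, 436, 437, 438, 439, 440, 441, 442, 443, 444, 445, 446, 447, 448, 449]
210 [425, 433, 434, 435, 436, 437, 438, 439, 440, 441, 442, 443, 444, 445, 446, 447, 448, 449]
```

Run:
```python
from h import *
t=snap("top");s=snap("scene")
B,e=tri(t,(432.7,279.),s,(438.5,186.8));print(B,e)
A=world((-.14,-.01));print(np.hypot(*(B[:2]-A)),np.arctan2(*(B[:2]-A)[::-1]))
go(B,.345)
```

```text
[ 0.4383 -0.2567  0.119 ] 0.0002544133630801415
0.04559348248778555 2.525741130826301
t 19.35 pos [ 0.5522 -0.0677  0.3827] jig [-0.036   0.1936] yaw_x-jig 2.416425900618697 tilt [-0.0001 -0.0001] F [-0.7 -0.6  0.2] gap 0.5019729151112106
shift [-0.0116 -0.2204  0.0378]
```

```bash
echo '[{"x":-0.002, "y":-0.0367, "z":0.006}, {"x":-0.002, "y":-0.0367, "z":0.006}, {"x":-0.002, "y":-0.0367, "z":0.006}, {"x":-0.002, "y":-0.0367, "z":0.006}, {"x":-0.002, "y":-0.0367, "z":0.006}, {"x":-0.002, "y":-0.0367, "z":0.006}, {}, {}]' | python3 shift.py|grep pos
python3 - <<'E'
from h import *
go((.4383,-.2567),.272)
E
```

```text
position: [0.4386, -0.2569, 0.3468]
t 20.15 pos [ 0.4386 -0.2569  0.3468] jig [-0.1732  0.0207] yaw_x-jig 2.4150070473738543 tilt [0.0002 0.0001] F [ 0.6  0.6 -0.3] gap 0.5013330262301668
shift [ 0.0004 -0.      0.0748]
```

```bash
echo '[{"z":0.025}, {"z":0.025}, {"z":0.0245}, {}, {}]' | python3 shift.py|grep -E 'pos|force'; echo '[{}, {}, {}, {}]' | python3 shift.py 0 50|grep -E 'pos|force|gap'
echo '[{"x":0.004, "z":-0.0003}, {"x":0.003}, {}]' | python3 shift.py|grep -E 'pos|force|gap'
for i in 1 2 3; do echo '[{"x":0.0015}, {}]' | python3 shift.py|grep -E 'pos|force|gap'; done
```

```text
position: [0.4398, -0.2556, 0.273]
force: [0.4, 0.5, 0.7]
grasp_force: 0.0
position: [0.4397, -0.2565, 0.2742]
force: [-1.3, -1.7, 6.1]
finger_gap: 0.2
grasp_force: 48.6
position: [0.4341, -0.2526, 0.2744]
force: [4.7, -4.7, 3.0]
finger_gap: 0.2
grasp_force: 48.9
position: [0.4333, -0.2521, 0.2744]
force: [10.2, -9.7, 0.5]
finger_gap: 0.198
grasp_force: 48.7
position: [0.4325, -0.2516, 0.2744]
force: [16.8, -11.6, -3.0]
finger_gap: 0.197
grasp_force: 48.8
position: [0.4317, -0.2511, 0.2744]
force: [21.6, -16.2, -8.6]
finger_gap: 0.201
grasp_force: 48.9
```

Handle is against its upright stop (27 N outward reaction). Ease off and wind clockwise.

```bash
echo '[{"x":-0.001}, {"x":-0.0003, "y":0.0053, "drz":0.1}, {"x":-0.0003, "y":0.0053, "drz":0.1}, {"x":-0.0003, "y":0.0053, "drz":0.1}, {"x":-0.0003, "y":0.0053, "drz":0.1}, {"x":-0.0003, "y":0.0053, "drz":0.1}, {}]' | python3 shift.py
cat >> h.py <<'E'
def cr():
    s=robot.state();R=np.array(s['ee_rot']);A=world((-.14,-.01));d=s['position'][:2]-A
    print('t',s['t'],'r',np.hypot(*d),'crank~',2.73-np.arctan2(d[1],d[0]),'tool-crank',2.6-(np.arctan2(R[1,0],R[0,0])-JY),'Ftool',R.T@s['force'],s['finger_gap'],s['joint_pos'][5])
E
python3 -c "from h import *;cr()"
```

```text
t: 22.65
position: [0.4516, -0.235, 0.2743]
ee_rot: [[-0.456, 0.89, 0.008], [0.89, 0.456, -0.01], [-0.013, 0.003, -1.0]]
force: [12.0, -18.6, -5.4]
finger_gap: 0.2
grasp_force: 49.2
t 22.65 r 0.053654993300839254 crank~ 0.6985641751258695 tool-crank 0.6859810262859134 Ftool [-21.9374   2.1748   5.7307] 0.19955898332932906 -1.0240012855986276
```

```bash
echo '[{"x":-0.0008, "y":0.0053, "drz":0.1}, {"x":-0.0003, "y":0.0053, "drz":0.1}, {"x":-0.0003, "y":0.0053, "drz":0.1}, {"x":-0.0003, "y":0.0053, "drz":0.1}, {"x":-0.0003, "y":0.0053, "drz":0.1}, {"x":-0.0003, "y":0.0053, "drz":0.1}, {"x":-0.0003, "y":0.0053, "drz":0.1}, {}]' | python3 shift.py>/dev/null
python3 -c "from h import *;cr()"
```

```text
t 23.45 r 0.052838811606250154 crank~ 1.3771492864620596 tool-crank 1.386706945375186 Ftool [-17.2436   4.1627  -2.9794] 0.20336691418859307 -0.2826366791621027
```

```bash
echo '[{"x":-0.0003, "y":0.0053, "drz":0.1}, {"x":-0.0003, "y":0.0053, "drz":0.1}, {"x":-0.0003, "y":0.0053, "drz":0.1}, {"x":-0.0003, "y":0.0053, "drz":0.1}, {}]' | python3 shift.py>/dev/null
python3 -c "from h import *;cr()"
echo '[{"x":-0.0003, "y":0.0053, "drz":0.1}, {"x":-0.0003, "y":0.0053, "drz":0.1}, {}]' | python3 shift.py>/dev/null
python3 -c "from h import *;cr()"
```

```text
t 23.95 r 0.052474213709541875 crank~ 1.7710593392452587 tool-crank 1.7867883204847628 Ftool [-13.681    4.7169  -4.9175] 0.1972344100690251 0.12015744262723803
t 24.25 r 0.05230691873872693 crank~ 1.9677520767576633 tool-crank 1.986622930577059 Ftool [-12.1001   4.0855  -6.3724] 0.20055199933497322 0.31587558423085615
```

```bash
echo '[{"x":-0.0003, "y":0.0053, "drz":0.1}, {"x":-0.0003, "y":0.0053, "drz":0.1}, {}]' | python3 shift.py>/dev/null
python3 -c "from h import *;cr()"
for i in 1 2 3; do echo '[{"y":0.002, "drz":0.03}, {}]' | python3 shift.py>/dev/null
python3 -c "from h import *;cr()"; done
```

```text
t 24.55 r 0.05214100776032472 crank~ 2.165490524013391 tool-crank 2.1864355063504286 Ftool [-10.8379   4.0486  -7.6801] 0.1992603127111148 0.5083104239830767
t 24.75 r 0.05218232483305553 crank~ 2.196101799536327 tool-crank 2.2141599531213734 Ftool [-11.6745   1.9256  -9.5448] 0.2021745773389917 0.5346868505360388
t 24.95 r 0.05237692723993387 crank~ 2.219321837003731 tool-crank 2.24312447340096 Ftool [-13.3684  -3.716  -11.4305] 0.1985867851032925 0.5625170976881985
t 25.15 r 0.0539026183394391 crank~ 2.238710828326527 tool-crank 2.271460759699459 Ftool [ -2.2976  -9.0942 -10.848 ] 0.19792481568678824 0.5907419159377044
```

```bash
for i in 1 2 3; do echo '[{"y":0.002}, {}]' | python3 shift.py>/dev/null
python3 -c "from h import *;cr()"; done
```

```text
t 25.35 r 0.05424152475912053 crank~ 2.2597819431063826 tool-crank 2.269786658857928 Ftool [ -2.3388 -16.0308 -13.7586] 0.2019880780652355 0.5881029138254095
t 25.55 r 0.0545188346674647 crank~ 2.2808911354056116 tool-crank 2.2690935489854254 Ftool [ -2.3766 -22.6006 -15.9593] 0.20209932042711481 0.5862757535465697
t 25.75 r 0.054808929070698065 crank~ 2.302097263261976 tool-crank 2.268373011271703 Ftool [ -4.953  -30.2236 -18.8394] 0.19672776611217188 0.5844053495126447
```

```bash
echo '[{"y":-0.005}, {}]' | python3 shift.py|grep force; echo '[{}, {}, {}, {"z":-0.03}, {"z":-0.04}, {"z":-0.03}, {}]' | python3 shift.py 0.5|grep -E 'pos|force'
python3 -c "
from h import *
cr();go((.55,-.03),.37)"
```

```text
force: [-6.6, 9.6, 10.0]
grasp_force: 50.9
position: [0.5239, -0.2597, 0.3782]
force: [0.2, -1.6, -0.2]
grasp_force: 0.0
t 26.65 r 0.053763764049561076 crank~ 2.2807500418968027 tool-crank 2.272522128590888 Ftool [-0.4806  1.4989  0.1837] 0.4987374575742383 0.5899737847094931
t 26.65 pos [ 0.5239 -0.2597  0.3782] jig [-0.089   0.0069] yaw_x-jig 0.3274778714091119 tilt [ 0.0082 -0.0048] F [ 0.2 -1.6 -0.2] gap 0.4987374575742383
shift [ 0.1248 -0.1946  0.0073]
```

```bash
echo '[{"x":0.021, "y":-0.0325}, {"x":0.021, "y":-0.0325}, {"x":0.021, "y":-0.0325}, {"x":0.021, "y":-0.0325}, {"x":0.021, "y":-0.0325}, {"x":0.021, "y":-0.0325}, {}]' | python3 shift.py|grep pos
python3 - <<'E'
from h import *
A=world((-.14,-.01))
t=snap("top");s=snap("scene")
for c in(2.1,2.2):
  for e in(1.3,1.45,1.57):
    a=2.73-c;rr=.052-.066*np.cos(e);P=[A[0]+rr*np.cos(a),A[1]+rr*np.sin(a),.056+.066*np.sin(e)]
    print(c,e,proj(t,P),proj(s,P))
for th in(45,60,75):
  for d,b in((t,(430,225,50,50)),(s,(385,140,70,60))):
    for q in dark(d,*b,th,30):
      if q[0][2]<18: print(th,b[0],q)
# plate bore + corners: top view bright
for q in dark(t,400,170,45,40,60,20): print('bore',q, tojig(on(t,q[1],.023)))
cv2.imwrite("pics/end.png",t["frame"][:,:,::-1])
E
```

```text
position: [0.5507, -0.0251, 0.3715]
2.1 1.3 [436.1224 243.0344] [413.5275 175.693 ]
2.1 1.45 [433.2289 238.6536] [409.2497 174.7835]
2.1 1.57 [430.7039 235.0888] [405.7039 174.4713]
2.2 1.3 [437.7123 242.004 ] [413.4406 174.9233]
2.2 1.45 [435.2723 237.3298] [409.152 173.799]
2.2 1.57 [433.1146 233.5274] [405.6021 173.3119]
45 430 (array([430, 225,  12,  21, 181]), array([435.4641, 235.1713]))
60 385 (array([402, 170,   8,   9,  57]), array([405.5789, 174.0175]))
75 385 (array([402, 170,   8,  10,  63]), array([405.4127, 174.2857]))
bore (array([414, 184,  11,  11, 100]), array([419.06, 188.79])) [ 0.0013 -0.0004]
```

Run:
```python
from h import *
t=snap("top");s=snap("scene")
for th in(30,35,40):
  for q in dark(t,422,220,35,40,th,30): print(th,q)
A=world((-.14,-.01))
g=cv2.cvtColor(t["frame"],cv2.COLOR_RGB2GRAY);print(g[224:250,424:446])
```

```text
30 (array([428, 228,  11,  11,  94]), array([433.2234, 232.9787]))
35 (array([428, 228,  12,  11, 103]), array([433.4563, 233.0388]))
40 (array([428, 227,  12,  13, 114]), array([433.7018, 233.2105]))
[[120 120 121 119 116 110 108 103 104 101  98  96  88  77  73  64  65  60
   53  50  51  50]
 [102 100  99  95  92  78  75  65  60  58  54  46  40  39  43  49  52  48
   51  50  48  50]
 [ 57  55  54  51  52  50  53  51  50  49  50  40  39  38  38  45  51  49
   52  48  49  52]
 [ 50  52  51  52  51  51  53  52  43  42  44  36  37  40  40  40  49  51
   50  50  48  49]
 [ 53  53  52  65  52  49  43  40  26  27  21  28  31  32  43  41  48  48
   50  50  50  51]
 [ 58  59  59  92  57  45  24  16  11  10  10  14  18  22  32  40  50  52
   50  51  51  51]
 [ 57  60  64  92  66  25  10  18  14  11  14  17  16  18  26  39  51  53
   57  65  66  53]
 [ 58  61  60  62  51  13  13  12  14  13  14  17  11  13  19  37  52  58
   71  91  89  60]
 [ 61  60  59  59  25  10  14  12  12  19  18  17  14  12  21  27  46  59
   79 101  94  66]
 [ 58  60  61  59  22  13  14  17   9  16  24  21  21  18  15 
[... 819 characters left out ...]
9  40  41  41  39  39  37  39
   51  69  76  88]
 [ 61  85 105 103  99 101  99  76  41  40  41  40  42  39  40  38  40  37
   46  65  72  77]
 [ 47  64  98 106 100 100 100  95  53  41  40  40  41  38  40  39  41  39
   47  64  67  73]
 [ 63  69 105 140 104  99  99  96  80  51  41  42  41  42  43  43  46  47
   51  61  61  69]
 [ 83  82 109 163 104 103 100  99  98  79  50  51  53  57  58  61  62  63
   65  69  72  72]
 [ 83  87  95 136 102 104 101  99  99  96  68  68  71  71  71  75  74  76
   77  78  79  78]
 [109 111 113 103  88 104 103  98 100  97  87  79  79  78  77  80  81  80
   80  79  78  78]
 [135 125 126 114  93  98 104 100  97  99  96  80  80  79  80  79  79  79
   80  80  79  79]]
```

The ball sits at (433.2,233.0) in the top view and (405.5,174.0) in the scene view. That matches crank 2.2 with the handle upright, and the plate bore is at home.

```bash
python3 -c "
from rig import robot, eyes, job
print(job.job_done())"
```

```text
the job is handed in; nothing more can be done
None
```

The job is handed in at about 28 s of the 64 s allowed: by the last camera check the plate is clamped home (within about 1 mm), the crank is at its stop (about 2.2 rad) and the handle is upright; the ball slipped out of the grip twice while unfolding and was re-gripped, and I didn't re-check the other desk items at the end.

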